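# Tighten the castle nut to its next slot and pin it

## Task

Tighten the castle nut on the spindle clockwise (seen from above): it runs easily at first, and once you feel it bite down and turn stiffly, carry on only to the first of its slots that lines up with the cross hole of the spindle, not past it. Then gently push the locking pin through slot and cross hole until its shoulder is home against the nut, from the side of the stand that faces the robot, and let go of it. Do not disturb the little pot and the lacquer bottle.

Things in the scene. Friction and masses are not known exactly. Their poses are not given: they have to be found in the camera images.
- cross_hole (a point): Middle of the level cross hole, 8 mm wide and high, right through the upright steel spindle (24 mm diameter), on its axis, 72 mm above the table; x runs along the hole, away from the robot. The spindle ends 13.5 mm higher. The grey stand (foot 120 x 110 x 10 mm, round housing to 40 mm high) is fixed to the table.
- nut_centre (a point): Middle of the hexagon of the steel castle nut, on the spindle's axis, 54 mm above the table. The hexagon is 46 mm across flats and 20 mm high (44 to 64 mm above the table), with a round collar of 52 mm diameter below it. x points square through one flat, z up. It turns about the spindle at constant height; clockwise from above tightens it. It stays where it is left.
- nut_slot (a point): Point in one of the six open slots of the nut's crown, 20 mm from the spindle's axis along the nut's x, 72 mm above the table; turns with the nut. The crown is 44 mm in diameter, from 64 to 76 mm above the table. Slots are 9.6 mm wide, cut down to the hexagon, one over the middle of each flat. This need not be the slot to use.
- crown_top (a point): Middle of the top of the nut's crown, 76 mm above the table; turns with the nut. The nut runs with about 0.05 N m until it bites on the collar, then takes about 0.6 N m and drags the collar along. It bites 0.3 to 1.25 rad clockwise of where it starts, differently every time; this can only be felt. The first slot comes in line up to 60 degrees later.
- pin_head (a point): Middle of the dark flat head of the loose locking pin (about 60 g), which stands on the table on its head, shank level. The head is 30 mm long (x), 14 mm thick (y), 34 mm high (z). x points to the pin's tip. The shank's axis is 3 mm above this point; a shoulder of 16 mm diameter ends 19 mm in front of it, then the 6 mm round shank runs 44 mm to its tapered tip.
- pin_seat (a point): Point on the axis of the pin's shank, 22 mm in front of the shoulder (41 mm in front of the head's middle and 3 mm higher). It lies in the middle of the cross hole when the shoulder is home against the nut's crown. x points to the tip.
- polish_pot: Small round jar of polish with a red lid, 58 mm diameter, 50 mm high, standing loose on the table; origin at the centre of its underside.
- lacquer_bottle: Small glass lacquer bottle with a tall white cap, 31 mm diameter, 79 mm high, standing loose on the table; origin at the centre of its underside.
Mind the look-alikes: they are no part of the job. What is shaped like the part that bears pin_head but blue is not meant.

How it is judged:
By the outcome, as a careful person would: the job done as asked, in the order asked, and still so for the second after the job is handed in, with the robot touching nothing.
It also fails if it takes over 72 s, if anything falls off the work surface, if the arm or the gripper's body presses on something with over 40 N, if the wrist force passes 120 N, or if a joint passes its speed limit or range.

## Robot

A 7-joint arm with a two-finger parallel gripper is mounted at the origin on a cart in front of the work surface, level with it; the furniture and walls round the work are solid. World frame = base frame: x ahead of the robot, y to its left, z up, the work surface at z = 0. Lengths are in m, angles in degrees, forces in N, time in s.
With the tool pointing down it reaches from about 0.425 to 0.875 m from the base axis. Payload 4.7 kg.
Tool frame: the origin (TCP) lies where the fingers leave the gripper's body, on its centre line; the fingertips stand 70 mm ahead of it and the grasp point (between the pads) lies 51 mm ahead of it (env.tip_reach is the distance from the TCP to the fingertips, in m); z points along the fingers, x is the direction in which the jaws open and shut, and the axes are right-handed (so a half turn about z gives the same grasp; the last joint's range is limited). The gripper opens to 87 mm and grips with 3 to 60 N. Pads are 19 mm wide; open, the fingers measure 117 mm over their backs; the gripper's body (75 mm by 190 mm) begins 51 mm behind the grasp point.
Start: joints at [-73.104, 18.392, -4.016, 83.108, 1.295, 78.541, -3.26], TCP at [0.18, 0.625, 0.292] pointing down, gripper open.
Joint ranges: [-163.93, 163.93], [-17.29, 119.83], [-79.2, 71.16], [3.27, 140.29], [-89.18, 269.18], [5.43, 117.66], [-154.24, 154.24]. Speed limits (degrees/s): [147.25, 147.25, 180, 180, 180, 180, 180].

## Interface

Orientations are given as [roll, pitch, yaw] about the fixed x, y, z axes, in that order (R = Rz(yaw) Ry(pitch) Rx(roll)).
In Python, from cell import env, optics, order gives the robot as it stands.
- The arm moves only by the shell command python3 -m creep 'ROWS' [FORCE]. ROWS is JSON, a list of rows, each a list of 7 numbers: the shift along the tool's x, y, z in cm, then the turn, a rotation vector about the tool's x, y, z in rad, then the opening, from 0 (shut) to 1 (fully open). A call has 1 to 20 rows; each row shifts and turns the pose as measured when the row begins, along the tool's axes as they then stand; what a row does not reach is not made up. A row lasts 1/10 s, in which the tool goes at most 50 mm and 8.59 degrees, less where a joint would pass 70% of its speed; a pose out of reach is approached as far as the arm can. A call with a gripper value outside its range is refused whole. The fingers move at their own pace and stop on an object; FORCE is the grip in N (left out, the last holds). Time passes only in rows, so rows that do not move let the fingers close. It gives the time, the measured TCP pose, the force and the opening at its end, in the units of the state.
- env.get_obs(): the state, without advancing time (a new reading comes with each control period).
- optics.read_camera(name): name is "scene" or "top" or "wrist"; returns a dict with "frame" (420x560x3 uint8, blue, green, red), "z_map" (420x560 float32, m along the optical axis (not along the pixel's ray), 0 where there is no reading), "fx", "fy", "cx", "cy" (pixels), "R" (3x3) and "t" (3): a world point X has camera coordinates R X + t; the wrist camera has in their place "hand_eye" (4x4, takes a point from camera to tool coordinates, whose origin is the TCP and whose axes are the tool frame's). Camera axes: x right, y down, z forward; pixel columns grow to the right and rows downward; lengths in m; the calibration is good to about 2 mm. The wrist camera is an equidistant fisheye: a pixel r from the principal point sees the ray r / f radians off the axis. A picture is of the moment at which its call begins: read the wrist's pose just before it.
- order.sign_off(): hands the job in, once; it reports no verdict.
The state is a dict: "time_s": time; "qpos": joint angles; "joint_velocities": joint speeds; "effort": joint torques, N m; "tool_pos": TCP position; "tool_rot": TCP orientation; "force": force on the tool from outside, world axes, zero at the start; "wrist_torque": the same for the moment, N m; "grip_width": finger opening in m.
Only numpy, scipy, OpenCV 4.12 (cv2) and the standard library are available. Lean on these libraries where they do the work, as an engineer would, in place of code of your own. Each camera call takes 0.05 s, during which the arm holds its last target. There are 200 camera calls.

## Working session

There is one attempt and no reset: what is moved stays moved. The work goes in short steps, Python scripts to look and compute and a shell command to move; the robot and the scene stay as the last step left them, time stands still between calls to the robot, and variables do not carry over. Pictures are saved under pics/ and viewed, on a budget of 10 in all, crops included, one or two more only if the job needs it, and the job is handed in when it is done.

```bash
ls; mkdir -p pics; python3 - <<'E'
from cell import env,optics,order
import cv2,numpy as np
o=env.get_obs();print(o)
for n in ("scene","top"):
    c=optics.read_camera(n);cv2.imwrite(f"pics/{n}0.png",c["frame"]);np.savez(f"pics/{n}0.npz",**c)
    print(n,c["fx"],c["fy"],c["cx"],c["cy"],c["R"],c["t"])
a=cv2.imread("pics/scene0.png");b=cv2.imread("pics/top0.png")
E
```

```text
pics
{'time_s': 0.0, 'qpos': array([-73.10377709,  18.43850467,  -4.01512581,  83.17624469,
         1.29657866,  78.54150376,  -3.25947106]), 'joint_velocities': array([ 0.00983998,  0.05490765, -0.13581404, -0.00534818, -0.09390733,
        0.06452123,  0.14478856]), 'effort': array([-6.06041613e-04, -4.91300261e+01, -4.04407466e-01, -3.12524629e+01,
       -6.38546515e-02,  4.41243604e-02,  2.04380799e-04]), 'tool_pos': array([0.18006188, 0.62410995, 0.29115588]), 'tool_rot': array([1.79992446e+02, 1.10920220e-01, 7.39140082e+01]), 'force': array([-1.44990267, -0.24614029,  0.60978178]), 'wrist_torque': array([-0.01070373,  0.03069296, -0.0089675 ]), 'grip_width': 0.08720546684978865}
scene 426.19945806984344 426.19945806984344 281.26117868293295 209.82331771739726 [[-0.63857703 -0.7694731   0.01142491]
 [-0.36004005  0.28560626 -0.88814426]
 [ 0.68014009 -0.57126195 -0.45942273]] [0.38444902 0.26288541 0.51581557]
top 394.7364106126621 394.7364106126621 281.80592003901296 211.57157680991435 [[-0.0148001  -0.99987531  0.00550669]
 [-0.98864959  0.01381002 -0.14960372]
 [ 0.14950902 -0.00765834 -0.9887307 ]] [0.02937465 0.57107758 1.04695956]
```

View pics/scene0.png

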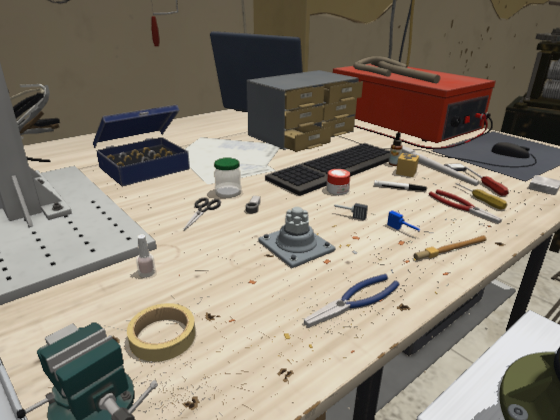

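View pics/top0.png

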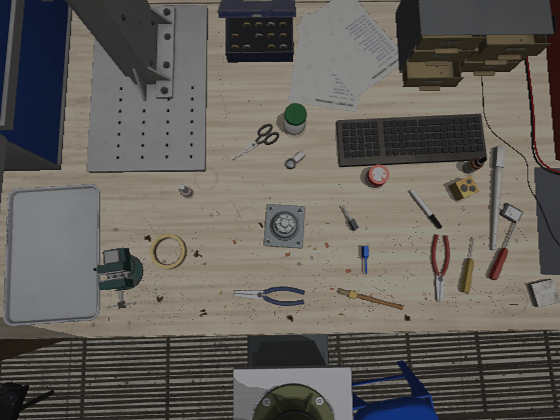

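The scene picture shows the stand at (297,235), the grey pin at (355,211) with the blue look-alike at (397,219), the pot at (338,180) and the lacquer bottle at (145,260). In the top picture they are at stand (285,224), pin (348,218), pot (376,175), bottle (185,190).

```bash
cat > h.py <<'E'
import numpy as np,cv2
def load(n):
    return dict(np.load(n))
def cast(c,u,v,z):
    d=c["R"].T@np.array([(u-c["cx"])/c["fx"],(v-c["cy"])/c["fy"],1]);o=-c["R"].T@c["t"]
    return o+d*(z-o[2])/d[2]
def cloud(c):
    v,u=np.mgrid[:420,:560];z=c["z_map"]
    P=np.stack([(u-c["cx"])/c["fx"]*z,(v-c["cy"])/c["fy"]*z,z],-1)
    return (P-c["t"])@c["R"]
def proj(c,X):
    p=c["R"]@np.array(X)+c["t"];return c["fx"]*p[0]/p[2]+c["cx"],c["fy"]*p[1]/p[2]+c["cy"]
E
python3 - <<'E'
from h import *
c=load("pics/top0.npz");W=cloud(c)
for n,(u,v),z in [("nut",(285,224),.076),("pot",(376,175),.05),("bottle",(185,190),.079)]:
    print(n,cast(c,u,v,z),W[v,u])
# nut by height
H=W[...,2];roi=np.zeros_like(H,bool);roi[195:255,255:315]=1
for lo,hi in((.03,.05),(.06,.07),(.07,.08),(.08,.09)):
    m=roi&(H>lo)&(H<hi);print(lo,m.sum(),W[m].mean(0),(W[m].max(0)+W[m].min(0))/2 if m.any() else 0)
roi[:]=0;roi[200:236,335:362]=1
m=roi&(H>.008)&(H<.06);p=W[m];print("pin",m.sum(),p.mean(0),p.max(0),p.min(0))
hd=p[p[:,2]>.027];print("head",len(hd),hd.mean(0))
_,_,V=np.linalg.svd(p[:,:2]-p[:,:2].mean(0));print(V[0],np.degrees(np.arctan2(V[0][1],V[0][0])))
s=load("pics/scene0.npz")
a=cv2.resize(c["frame"][190:260,250:360],None,fx=5,fy=5,interpolation=cv2.INTER_CUBIC)
b=cv2.resize(s["frame"][195:265,255:375],None,fx=4.5,fy=4.5,interpolation=cv2.INTER_CUBIC)
w=max(a.shape[1],b.shape[1]);f=lambda i:cv2.copyMakeBorder(i,0,0,0,w-i.shape[1],0)
cv2.imwrite("pics/z1.png",cv2.resize(np.vstack([f(a),f(b)]),None,fx=.9,fy=.9))
E
```

```text
nut [0.53283769 0.01340137 0.076     ] [0.53183932 0.01353066 0.08438631]
pot [ 0.66971526 -0.24266296  0.05      ] [ 0.6694232  -0.24235866  0.05119683]
bottle [0.62822654 0.28065683 0.079     ] [0.63227842 0.28528827 0.05979532]
0.03 222 [0.53198281 0.01619067 0.0387115 ] [0.53638655 0.01553957 0.03900232]
0.06 108 [0.53415164 0.01631162 0.06388535] [0.53711917 0.01581842 0.06415247]
0.07 78 [0.53583697 0.01574243 0.07553572] [0.53699401 0.01599832 0.07488353]
0.08 65 [0.53694857 0.01577368 0.08477053] [0.54014403 0.01605415 0.08491358]
pin 114 [ 0.54632589 -0.17088831  0.02721608] [ 0.59136648 -0.14909438  0.03771921] [ 0.52083799 -0.18874146  0.0080094 ]
head 62 [ 0.53617043 -0.1767756   0.03313285]
[-0.9058252  -0.42365164] -154.93465369487262
```

View pics/z1.png

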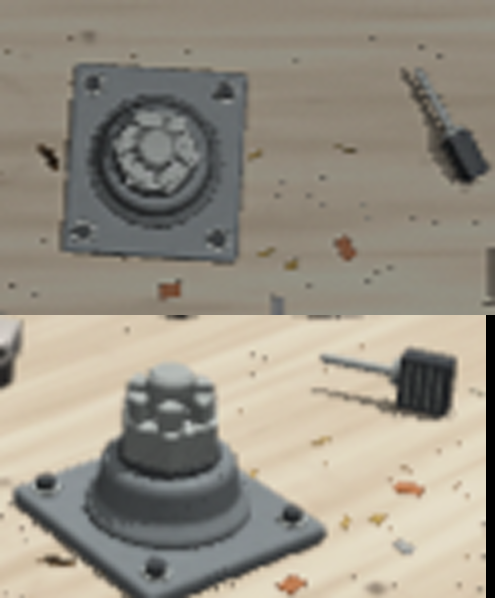

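The crop shows the nut's crown with six slots on a slightly turned foot. The pin lies with its tip toward +x+y, and its dark ribbed head nearer the robot. From depth, the nut axis is at about (0.537, 0.016) and the pin head at about (0.535, -0.178). I'll move over the stand next.

```bash
python3 -m creep '[[-3.3,3.45,0,0,0,0,1],[-3.3,3.45,0,0,0,0,1],[-3.3,3.45,0,0,0,0,1],[-3.3,3.45,0,0,0,0,1],[-3.3,3.45,0,0,0,0,1],[-3.3,3.45,0,0,0,0,1],[-3.3,3.45,0,0,0,0,1],[-3.3,3.45,0,0,0,0,1],[-3.3,3.45,0,0,0,0,1],[-3.3,3.45,0,0,0,0,1],[-3.3,3.45,0,0,0,0,1],[-3.3,3.45,0,0,0,0,1],[-3.3,3.45,0,0,0,0,1]]' 20
python3 - <<'E'
from cell import env,optics
import numpy as np
o=env.get_obs();c=optics.read_camera("wrist");print(o["tool_pos"],o["tool_rot"],o["qpos"]);print({k:c[k] for k in c if k not in("frame","z_map")})
E
```

```text
time_s: 1.4
tool_pos: [0.4982, 0.0732, 0.2846]
tool_rot: [-179.6, 0.3, 74.8]
force: [1.5, 0.3, 0.3]
grip_width: 0.0871
[0.49823651 0.07317876 0.28461723] [-179.63956832    0.3197161    74.83807372] [-3.79927380e+01  4.12217484e-01  2.68554516e+01  1.04739492e+02
 -6.12786258e-02  7.53575339e+01  6.37156703e+01]
{'fx': 325.19226210127806, 'fy': 325.19226210127806, 'cx': 281.6699736308602, 'cy': 207.75761666200853, 'hand_eye': array([[ 9.99999921e-01, -7.04040598e-06, -3.96676084e-04,
         5.97201251e-04],
       [ 1.08442828e-04,  9.66617757e-01,  2.56222753e-01,
        -7.02824985e-02],
       [ 3.81630234e-04, -2.56222776e-01,  9.66617682e-01,
        -9.23996443e-02],
       [ 0.00000000e+00,  0.00000000e+00,  0.00000000e+00,
         1.00000000e+00]])}
```

```bash
python3 -m creep '[[-1.9,0.5,3,0,0,0.1,1],[-1.9,0.3,3,0,0,0.1,1],[-1.4,0.2,2.5,0,0,0,1],[0,0,0,0,0,0,1]]'
cat >> h.py <<'E'
from scipy.spatial.transform import Rotation as Ro
def wrist(name=None):
    from cell import env,optics
    env_o=env.get_obs();c=optics.read_camera("wrist")
    R=Ro.from_euler("xyz",env_o["tool_rot"],degrees=True).as_matrix()
    T=np.eye(4);T[:3,:3]=R;T[:3,3]=env_o["tool_pos"];T=T@c["hand_eye"]
    c["T"]=T;c["obs"]=env_o
    if name: cv2.imwrite(f"pics/{name}.png",c["frame"]);np.savez(f"pics/{name}.npz",frame=c["frame"],z_map=c["z_map"],T=T,**{k:c[k] for k in("fx","fy","cx","cy")})
    return c
def wray(c,u,v):
    u=np.asarray(u,float);v=np.asarray(v,float)
    a=(u-c["cx"])/c["fx"];b=(v-c["cy"])/c["fy"];th=np.hypot(a,b);k=np.where(th>1e-9,np.sin(th)/np.maximum(th,1e-9),1)
    return np.stack([a*k,b*k,np.cos(th)],-1)
def wcast(c,u,v,z):
    d=wray(c,u,v)@c["T"][:3,:3].T;o=c["T"][:3,3];return o+d*((z-o[2])/d[...,2])[...,None]
def wcloud(c):
    v,u=np.mgrid[:420,:560];d=wray(c,u,v);P=d/d[...,2:]*c["z_map"][...,None]
    return P@c["T"][:3,:3].T+c["T"][:3,3]
def ortho(c,x0,x1,y0,y1,z,s):
    "metric picture of plane z: up=+x, left=+y, s px/m"
    xs=np.arange(x1,x0,-1/s);ys=np.arange(y1,y0,-1/s);Y,X=np.meshgrid(ys,xs)
    P=(np.stack([X,Y,np.full_like(X,z)],-1)-c["T"][:3,3])@c["T"][:3,:3]
    r=np.hypot(P[...,0],P[...,1]);th=np.arctan2(r,P[...,2])/np.maximum(r,1e-9)
    return cv2.remap(c["frame"],(c["cx"]+c["fx"]*P[...,0]*th).astype(np.float32),(c["cy"]+c["fy"]*P[...,1]*th).astype(np.float32),cv2.INTER_CUBIC)
E
python3 - <<'E'
from h import *
c=wrist("w1");o=c["obs"];print(o["time_s"],o["tool_pos"],o["tool_rot"],o["wrist_torque"])
a=ortho(c,.467,.607,-.055,.085,.076,3000)
b=ortho(c,.49,.63,-.22,-.12,.02,3000)
cv2.imwrite("pics/w1o.png",np.hstack([a,b]));print(a.shape,b.shape)
W=wcloud(c);H=W[...,2];near=np.hypot(W[...,0]-.537,W[...,1]-.016)<.04
for lo,hi in((.06,.067),(.073,.079),(.083,.088)):
    m=near&(H>lo)&(H<hi);print(lo,m.sum(),W[m].mean(0),(W[m].max(0)+W[m].min(0))/2,np.ptp(W[m],axis=0))
m=(abs(W[...,0]-.55)<.06)&(abs(W[...,1]+.17)<.045)&(H>.009)&(H<.05);p=W[m]
print(len(p),p.min(0),p.max(0));hd=p[p[:,2]>.029]
r=cv2.minAreaRect((hd[:,:2]*1000).astype(np.float32));print("head",r,hd.mean(0))
E
```

```text
time_s: 1.85
tool_pos: [0.4928, 0.0057, 0.1979]
tool_rot: [179.9, 0.6, 61.8]
force: [-1.0, 0.1, 0.9]
grip_width: 0.0869
1.85 [0.49275092 0.00566122 0.19791078] [179.86088094   0.57567787  61.76822841] [-0.00893411 -0.0048777   0.05373477]Traceback (most recent call last):
  File "<stdin>", line 5, in <module>
    return _nx.concatenate(arrs, 1, dtype=dtype, casting=casting)
           ~~~~~~~~~~~~~~~^^^^^^^^^^^^^^^^^^^^^^^^^^^^^^^^^^^^^^^
ValueError: all the input array dimensions except for the concatenation axis must match exactly, but along dimension 0, the array at index 0 has size 420 and the array at index 1 has size 421
```

```bash
python3 - <<'E'
from h import *
c=load("pics/w1.npz")
a=ortho(c,.467,.607,-.055,.085,.076,3000)[:420]
b=ortho(c,.49,.63,-.22,-.12,.02,3000)[:420]
cv2.imwrite("pics/w1o.png",np.hstack([a,b]))
W=wcloud(c);H=W[...,2];near=np.hypot(W[...,0]-.537,W[...,1]-.016)<.04
for lo,hi in((.06,.067),(.073,.079),(.083,.088)):
    m=near&(H>lo)&(H<hi);print(lo,m.sum(),W[m].mean(0),(W[m].max(0)+W[m].min(0))/2,np.ptp(W[m],axis=0))
m=(abs(W[...,0]-.55)<.06)&(abs(W[...,1]+.17)<.045)&(H>.009)&(H<.05);p=W[m]
print(len(p),p.min(0),p.max(0));hd=p[p[:,2]>.029]
r=cv2.minAreaRect((hd[:,:2]*1000).astype(np.float32));print("head",r,hd.mean(0))
E
```

```text
0.06 760 [0.523298   0.02015541 0.06390012] [0.52867199 0.01756067 0.0634626 ] [0.03439629 0.04702012 0.00688332]
0.073 531 [0.52696698 0.0194419  0.07587342] [0.53565671 0.01703406 0.07600566] [0.04222816 0.04019287 0.00598273]
0.083 38 [0.52759514 0.0203075  0.08413777] [0.52808767 0.02049127 0.08438447] [0.00661768 0.01088259 0.00268057]Traceback (most recent call last):
  File "<stdin>", line 10, in <module>
    return umr_minimum(a, axis, None, out, keepdims, initial, where)
ValueError: zero-size array to reduction operation minimum which has no identity
```

View pics/w1o.png

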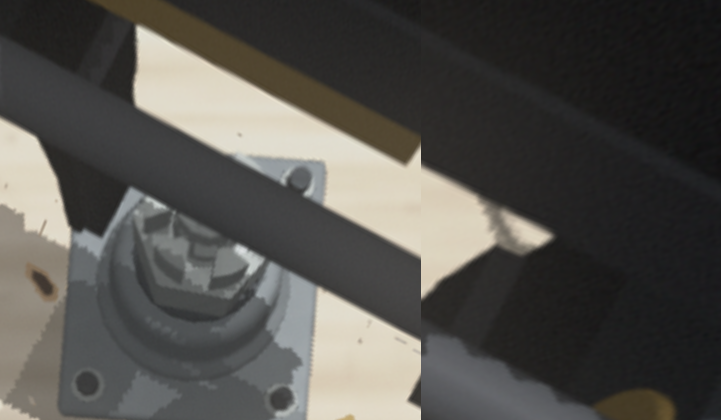

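The gripper hides half the nut in this view. I'll shift the tool about 9 cm along its y so the nut comes under the camera.

```bash
python3 -m creep '[[1.4,4.2,0,0,0,0,1],[1.4,4.2,0,0,0,0,1],[0,0,0,0,0,0,1]]'
python3 - <<'E'
from h import *
c=wrist("w2");o=c["obs"];print(o["time_s"],o["tool_pos"],o["tool_rot"],o["wrist_torque"])
W=wcloud(c);H=W[...,2];near=np.hypot(W[...,0]-.537,W[...,1]-.016)<.04
for lo,hi in((.06,.067),(.073,.079),(.083,.088)):
    m=near&(H>lo)&(H<hi)
    if m.any():print(lo,m.sum(),W[m].mean(0),(W[m].max(0)+W[m].min(0))/2,np.ptp(W[m],axis=0))
a=ortho(c,.467,.607,-.055,.085,.076,3000)[:420,:420]
b=ortho(c,.467,.607,-.055,.085,.01,3000)[:420,:420]
cv2.imwrite("pics/w2o.png",np.hstack([a,b]))
E
```

```text
time_s: 2.2
tool_pos: [0.5843, -0.0021, 0.2019]
tool_rot: [179.8, 0.1, 62.3]
force: [-0.8, 0.0, -0.2]
grip_width: 0.0872
2.2 [ 0.58428516 -0.00209872  0.20187073] [1.79809965e+02 1.47664868e-01 6.22968508e+01] [-0.00901574  0.00204672  0.02060202]
0.06 1409 [0.53520191 0.01695989 0.06393768] [0.53632985 0.01535005 0.06431263] [0.04921718 0.05095462 0.00514892]
0.073 1077 [0.53629829 0.01570929 0.07588741] [0.53660307 0.01526238 0.07570547] [0.04341494 0.04369816 0.00535713]
0.083 960 [0.53648202 0.01528665 0.08512325] [0.53659693 0.01497903 0.08524234] [0.02311781 0.02353079 0.00446991]
```

View pics/w2o.png

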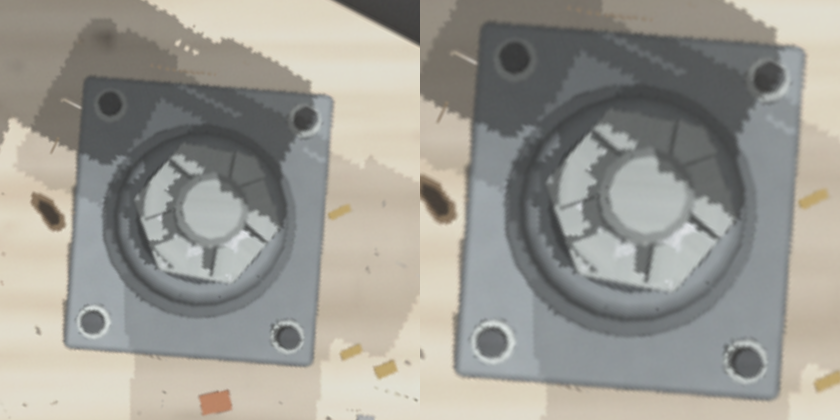

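The picture shows the whole nut, spindle and foot, with the centre at (211,208) in the left half. The foot is turned by about -4.5°. I'll get the slot and foot angles from the depth data.

```bash
cat >> h.py <<'E'
def slots(c,ctr,pr=True):
    W=wcloud(c);H=W[...,2];d=W[...,:2]-ctr;r=np.hypot(d[...,0],d[...,1]);a=np.arctan2(d[...,1],d[...,0])
    m=(r>.0145)&(r<.0205)&(H>.062)&(H<.08);z=np.where(H[m]<.0705,1,0)
    ph=np.angle(np.sum(z*np.exp(6j*a[m]))-z.mean()*np.sum(np.exp(6j*a[m])))/6
    h=(r>.022)&(r<.027)&(H>.058)&(H<.067)
    if pr:
        for k in range(-180,180,10):
            q=(np.degrees(a[m])>=k)&(np.degrees(a[m])<k+10);print(k,q.sum(),round(z[q].mean(),2),end=" | ")
        print()
    return np.degrees(ph)
def foot(c):
    W=wcloud(c);m=(abs(W[...,2]-.010)<.004)&(np.hypot(W[...,0]-.536,W[...,1]-.015)<.095)
    m=cv2.morphologyEx(m.astype(np.uint8),cv2.MORPH_OPEN,np.ones((3,3)))>0
    return cv2.minAreaRect((W[m][:,:2]*1000).astype(np.float32))
E
python3 - <<'E'
from h import *
c=load("pics/w2.npz");print(slots(c,[.5365,.0152]),foot(c))
t=load("pics/top0.npz");W=cloud(t);m=(abs(W[...,2]-.010)<.005)&(np.hypot(W[...,0]-.536,W[...,1]-.015)<.09);print(cv2.minAreaRect((W[m][:,:2]*1000).astype(np.float32)))
# foot edges from corners read in ortho picture (u right=-y, v down=-x)
q=np.array([[485,22],[804,47],[777,397],[457,375]],float);e=np.roll(q,-1,0)-q
print(np.degrees(np.arctan2(e[:,1],e[:,0]))%90,np.hypot(*e.T)/3)
# bolt holes in ortho
b=cv2.cvtColor(ortho(c,.467,.607,-.055,.085,.01,3000),cv2.COLOR_BGR2GRAY)
P=[]
for u,v in [(94,58),(348,77),(325,361),(72,342)]:
    w=b[v-16:v+17,u-16:u+17];mm=cv2.moments((w<w.min()+35).astype(np.uint8),True);P.append([u-16+mm["m10"]/mm["m00"],v-16+mm["m01"]/mm["m00"]])
P=np.array(P);e=np.roll(P,-1,0)-P;print(P,np.degrees(np.arctan2(e[:,1],e[:,0])),P.mean(0))
print(.607-P.mean(0)[1]/3000,.085-P.mean(0)[0]/3000)
E
```

```text
-180 52 0.46 | -170 41 0.0 | -160 41 0.0 | -150 27 0.41 | -140 34 1.0 | -130 37 1.0 | -120 56 0.54 | -110 37 0.0 | -100 39 0.0 | -90 31 0.55 | -80 32 1.0 | -70 31 1.0 | -60 45 0.44 | -50 38 0.0 | -40 40 0.02 | -30 46 0.65 | -20 33 1.0 | -10 36 1.0 | 0 32 0.41 | 10 40 0.0 | 20 44 0.07 | 30 51 0.76 | 40 35 1.0 | 50 32 1.0 | 60 28 0.14 | 70 41 0.0 | 80 42 0.0 | 90 45 0.67 | 100 36 1.0 | 110 37 1.0 | 120 36 0.31 | 130 41 0.0 | 140 39 0.0 | 150 34 0.44 | 160 36 1.0 | 170 37 1.0 | 
-11.117086725839656 ((536.7648315429688, 15.070549011230469), (110.697509765625, 120.43144989013672), 85.30033874511719)
((532.609130859375, 16.245349884033203), (133.48721313476562, 158.52296447753906), 82.28946685791016)
[4.48110575 4.41122355 3.93289627 4.53521226] [106.65937475 117.01329459 106.91845283 118.03624679]
[[ 94.1411902   57.3033839 ]
 [346.48844376  77.37750385]
 [323.71376147 361.77981651]
 [ 71.5376506  341.48945783]] [   4.54827773   94.57842472 -175.39983057  -85.45239251] [208.97026151 209.48754052]
0.5371708198254597 0.015343246164308669
```

The foot yaw is -4.6° from the holes and -4.7° from the rectangle, and the 110x120 size fits. Slots are at -11.1° mod 60 and the axis is at (0.537, 0.015). I'll grasp the hexagon at tool yaw 49°.

```bash
python3 -m creep '[[-0.35,-2.5,0,0,0,0.116,1],[-0.1,-2.5,0,0,0,0.116,1],[0,0,0,0,0,0,1]]' 60; python3 -c "
from h import *
from cell import env
o=env.get_obs();R=Ro.from_euler('xyz',o['tool_rot'],degrees=True).as_matrix();print(o['tool_pos'],o['tool_rot'],R.T@(np.array([.5368,.0151,.118])-o['tool_pos'])*100)"
```

```text
time_s: 2.55
tool_pos: [0.5365, 0.0245, 0.2049]
tool_rot: [179.9, -0.0, 48.7]
force: [0.1, 0.9, 0.5]
grip_width: 0.0869
[0.53647525 0.02446165 0.20494224] [ 1.79870267e+02 -4.13284981e-02  4.87322237e+01] [-0.68850578  0.6221973   8.69516068]
```

```bash
python3 -m creep '[[-0.7,0.6,2,0,0,0,1],[0,0,3,0,0,0,1],[0,0,2.5,0,0,0,1],[0,0,0,0,0,0,1]]' 60; python3 -c "
from h import *
from cell import env
o=env.get_obs();R=Ro.from_euler('xyz',o['tool_rot'],degrees=True).as_matrix();print(o['tool_pos'],o['tool_rot'],R.T@(np.array([.5368,.0151,.118])-o['tool_pos'])*100)"
```

```text
time_s: 2.95
tool_pos: [0.5384, 0.0209, 0.1348]
tool_rot: [179.7, -0.8, 49.5]
force: [0.0, -0.6, 0.4]
grip_width: 0.0872
[0.53835667 0.02089554 0.1347584 ] [179.68543851  -0.78154089  49.51525399] [-0.56467054  0.24871277  1.66968386]
```

```bash
python3 -m creep '[[-0.6,0.3,0,0.005,-0.014,0,1],[-0.2,0.1,1.0,0,0,0,1],[0,0,0.8,0,0,0,1],[0,0,0,0,0,0,1]]' 60; python3 -c "
from h import *
from cell import env
o=env.get_obs();R=Ro.from_euler('xyz',o['tool_rot'],degrees=True).as_matrix();print(o['tool_pos'],o['tool_rot'],R.T@(np.array([.5368,.0151,.118])-o['tool_pos'])*100)"
```

```text
time_s: 3.35
tool_pos: [0.5386, 0.0127, 0.1204]
tool_rot: [179.8, -0.3, 49.7]
force: [0.3, -0.1, 0.8]
grip_width: 0.0874
[0.53861788 0.01267017 0.12044549] [179.78444825  -0.27431315  49.7035999 ] [ 0.06658348 -0.29671742  0.24375599]
```

```bash
python3 -m creep '[[0.05,-0.3,0.3,0,-0.005,0.01,1],[0,0,0,0,0,0,0],[0,0,0,0,0,0,0],[0,0,0,0,0,0,0],[0,0,0,0,0,0,0],[0,0,0,0,0,0,0]]' 60; python3 -c "
from h import *
from cell import env
o=env.get_obs();R=Ro.from_euler('xyz',o['tool_rot'],degrees=True).as_matrix();print(o['tool_pos'],o['tool_rot'],o['wrist_torque'],o['qpos'][6],R.T@(np.array([.5368,.0151,.118])-o['tool_pos'])*100)"
```

```text
time_s: 3.95
tool_pos: [0.5373, 0.0155, 0.1183]
tool_rot: [179.7, -0.1, 49.1]
force: [1.4, -0.1, 0.3]
grip_width: 0.0551
[0.53730932 0.01552716 0.11825373] [ 1.79729318e+02 -5.31584551e-02  4.91029559e+01] [-0.07861142  0.04403492  0.0311141 ] 52.69185513264368 [-0.0656577  -0.01065232  0.02526197]
```

```bash
python3 -m creep '[[0,0,0,0,0,0,0],[0,0,0,0,0,0,0],[0,0,0,0,0,0,0],[0,0,0,0,0,0,0]]' 60; cat > st.py <<'E'
from h import *
from cell import env
import sys
o=env.get_obs();R=Ro.from_euler('xyz',o['tool_rot'],degrees=True).as_matrix();t=[float(x) for x in sys.argv[1:4]] or [.5368,.0151,.118]
print(o['tool_pos'].round(4),o['tool_rot'].round(2),"F",o['force'].round(1),"M",o['wrist_torque'].round(3),"j7",o['qpos'][6].round(1),"to go cm",(R.T@(np.array(t)-o['tool_pos'])*100).round(2))
E
python3 st.py; python3 -m creep '[[0,0,0,0,0,0.07,0],[0,0,0,0,0,0.07,0],[0,0,0,0,0,0.07,0]]' 60;python3 st.py;python3 -m creep '[[0,0,0,0,0,0.07,0],[0,0,0,0,0,0.05,0]]';python3 st.py
```

```text
time_s: 4.35
tool_pos: [0.5369, 0.0149, 0.1183]
tool_rot: [179.8, 0.0, 49.1]
force: [-0.3, -0.2, -0.0]
grip_width: 0.0454
[0.5369 0.0149 0.1183] [1.7976e+02 1.0000e-02 4.9090e+01] F [-0.3 -0.2 -0. ] M [-0.152  0.209  0.054] j7 52.7 to go cm [ 0.01 -0.02  0.03]
time_s: 4.65
tool_pos: [0.5369, 0.0149, 0.1183]
tool_rot: [179.8, -0.1, 36.7]
force: [-0.3, -0.6, 0.4]
grip_width: 0.0454
[0.5369 0.0149 0.1183] [ 1.7977e+02 -5.0000e-02  3.6660e+01] F [-0.3 -0.6  0.4] M [-0.14   0.137  0.132] j7 40.9 to go cm [ 0.   -0.02  0.03]
time_s: 4.85
tool_pos: [0.5369, 0.0149, 0.1183]
tool_rot: [179.8, -0.1, 29.5]
force: [-0.6, -0.3, -0.1]
grip_width: 0.0455
[0.5369 0.0149 0.1183] [ 1.7976e+02 -8.0000e-02  2.9480e+01] F [-0.6 -0.3 -0.1] M [-0.184  0.224 -0.008] j7 34.0 to go cm [-0.   -0.02  0.03]
```

The nut turns freely. I'll carry on, checking the moment.

```bash
python3 -m creep '[[0,0,0,0,0,0.07,0]]';python3 st.py; python3 -m creep '[[0,0,0,0,0,0.07,0]]';python3 st.py;python3 -m creep '[[0,0,0,0,0,0.07,0]]';python3 st.py
```

```text
time_s: 4.95
tool_pos: [0.5369, 0.015, 0.1183]
tool_rot: [179.8, -0.1, 25.3]
force: [-1.1, -0.8, 0.9]
grip_width: 0.0454
[0.5369 0.015  0.1183] [ 1.7977e+02 -1.0000e-01  2.5340e+01] F [-1.1 -0.8  0.9] M [-0.185  0.105  0.055] j7 30.1 to go cm [-0.01 -0.02  0.03]
time_s: 5.05
tool_pos: [0.537, 0.015, 0.1183]
tool_rot: [179.8, -0.1, 21.2]
force: [-1.0, -0.3, 0.5]
grip_width: 0.0455
[0.537  0.015  0.1183] [ 1.7977e+02 -1.2000e-01  2.1160e+01] F [-1.  -0.3  0.5] M [-0.196  0.186  0.077] j7 26.1 to go cm [-0.01 -0.02  0.03]
time_s: 5.15
tool_pos: [0.537, 0.015, 0.1183]
tool_rot: [179.8, -0.1, 17.0]
force: [-0.6, -0.9, 0.0]
grip_width: 0.0455
[0.537  0.015  0.1183] [ 1.7978e+02 -1.3000e-01  1.7000e+01] F [-0.6 -0.9  0. ] M [-0.202  0.22   0.021] j7 22.2 to go cm [-0.01 -0.01  0.03]
```

```bash
python3 -m creep '[[0,0,0,0,0,0.07,0]]';python3 st.py; python3 -m creep '[[0,0,0,0,0,0.05,0]]';python3 st.py
```

```text
time_s: 5.25
tool_pos: [0.537, 0.015, 0.1183]
tool_rot: [179.8, -0.1, 12.8]
force: [-1.4, -0.3, 1.1]
grip_width: 0.0453
[0.537  0.015  0.1183] [ 1.7978e+02 -1.5000e-01  1.2840e+01] F [-1.4 -0.3  1.1] M [-0.165  0.153  0.619] j7 18.2 to go cm [-0.02 -0.02  0.03]
time_s: 5.35
tool_pos: [0.537, 0.015, 0.1183]
tool_rot: [179.7, -0.1, 10.0]
force: [-1.3, -1.1, 1.3]
grip_width: 0.0457
[0.537  0.015  0.1183] [ 1.7975e+02 -1.5000e-01  9.9500e+00] F [-1.3 -1.1  1.3] M [-0.299  0.195  0.62 ] j7 15.4 to go cm [-0.02 -0.01  0.03]
```

It bit between 17° and 13°, where the moment jumped to 0.62 N m. The first slot lines up at yaw -4.6°, so I'll go there, release and look.

```bash
python3 -m creep '[[0,0,0,0,0,0.07,0],[0,0,0,0,0,0.07,0],[0,0,0,0,0,0.07,0],[0,0,0,0,0,0.03,0]]';python3 st.py
```

```text
time_s: 5.75
tool_pos: [0.5371, 0.0153, 0.1183]
tool_rot: [179.6, -0.2, -3.9]
force: [-1.0, -0.6, 0.2]
grip_width: 0.0454
[0.5371 0.0153 0.1183] [179.62  -0.21  -3.87] F [-1.  -0.6  0.2] M [-0.324  0.247  0.61 ] j7 2.2 to go cm [-0.03  0.02  0.03]
```

```bash
python3 -m creep '[[0,0,0,0,0,0,1],[0,0,0,0,0,0,1],[0,0,0,0,0,0,1],[0,0,0,0,0,0,1],[0,0,0,0,0,0,1],[0,0,0,0,0,0,1]]';python3 st.py;python3 -m creep '[[0,0,-2.5,0,0,0,1],[0,0,-3,0,0,0,1],[0,1,-3,0,0,0,1],[0,4,0,0,0,0,1],[0,2,0,0,0,0,1],[0,0,0,0,0,0,1]]';python3 - <<'E'
from h import *
c=wrist("w3");W=wcloud(c);H=W[...,2];near=np.hypot(W[...,0]-.537,W[...,1]-.015)<.04;m=near&(H>.083)&(H<.088)
x=(W[m].max(0)+W[m].min(0))/2;print(m.sum(),x,np.ptp(W[m],axis=0));print(slots(c,x[:2]),foot(c))
cv2.imwrite("pics/w3o.png",ortho(c,.467,.607,-.055,.085,.076,3000))
E
```

```text
time_s: 6.35
tool_pos: [0.5376, 0.0159, 0.1184]
tool_rot: [179.7, -0.3, -3.8]
force: [0.8, 0.1, 0.7]
grip_width: 0.0833
[0.5376 0.0159 0.1184] [179.73  -0.29  -3.83] F [0.8 0.1 0.7] M [-0.12   0.079 -0.055] j7 2.3 to go cm [-0.08  0.09  0.04]
time_s: 6.95
tool_pos: [0.5326, -0.0545, 0.2072]
tool_rot: [179.7, -0.3, -3.7]
force: [-0.7, 1.1, -0.2]
grip_width: 0.0871
930 [0.53714342 0.01489585 0.08542851] [0.02305264 0.02271103 0.0048405 ]
-180 34 1.0 | -170 43 0.21 | -160 40 0.0 | -150 41 0.22 | -140 34 1.0 | -130 33 1.0 | -120 37 0.95 | -110 40 0.12 | -100 39 0.0 | -90 41 0.05 | -80 36 0.92 | -70 35 1.0 | -60 33 1.0 | -50 45 0.31 | -40 36 0.0 | -30 41 0.05 | -20 39 0.82 | -10 32 1.0 | 0 36 1.0 | 10 39 0.36 | 20 41 0.0 | 30 38 0.03 | 40 41 0.78 | 50 36 1.0 | 60 35 1.0 | 70 39 0.38 | 80 39 0.0 | 90 39 0.0 | 100 36 0.81 | 110 37 1.0 | 120 32 1.0 | 130 45 0.33 | 140 40 0.0 | 150 37 0.0 | 160 38 0.84 | 170 38 1.0 | 
-3.3291522231041237 ((536.92529296875, 14.963554382324219), (110.48616027832031, 120.53263092041016), 85.41873168945312)
```

View pics/w3o.png

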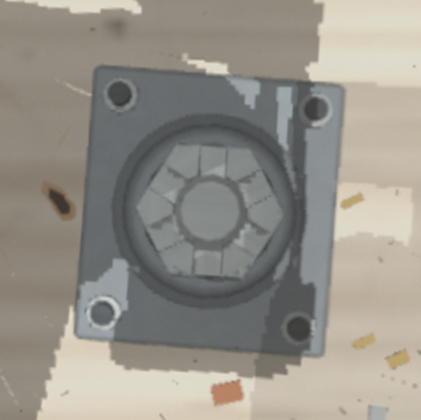

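The slot now points at -3.3° and the hole at -4.6°, so it is aligned to about 0.5 mm at the crown. The picture shows slots up and down through the spindle at (210,208), along the foot's axis. Now for the pin.

```bash
python3 -m creep '[[-0.9,4.7,0,0,0,0,1],[-0.9,4.7,0,0,0,0,1],[-0.9,4.7,0,0,0,0,1],[0,0,0,0,0,0.149,1],[0,0,0,0,0,0.149,1],[0,0,0,0,0,0.149,1],[0,0,0,0,0,0.149,1],[0,0,0,0,0,0.149,1],[0,0,0,0,0,0.149,1],[0,0,0,0,0,0.149,1],[0,0,0,0,0,0,1]]';python3 - <<'E'
from h import *
c=wrist("w4");W=wcloud(c);H=W[...,2];o=c["obs"];print(o["tool_pos"],o["tool_rot"],o["qpos"])
m=(abs(W[...,0]-.55)<.06)&(abs(W[...,1]+.17)<.045)&(H>.010)&(H<.05);p=W[m];print(len(p),p.min(0),p.max(0))
hd=p[(p[:,2]>.030)];r=cv2.minAreaRect((hd[:,:2]*1000).astype(np.float32));print("head",r,hd.mean(0))
b=ortho(c,.49,.63,-.24,-.10,.034,3000);g=cv2.cvtColor(b,cv2.COLOR_BGR2GRAY)
s=p[(p[:,2]<.026)&(p[:,2]>.014)&(np.hypot(*(p[:,:2]-np.array(r[0])/1000).T)>.02)]
V,x=cv2.fitLine((s[:,:2]*1000).astype(np.float32),cv2.DIST_HUBER,0,.01,.01).ravel()[:2],s.mean(0);print("shank",V,np.degrees(np.arctan2(V[1],V[0])),x,len(s))
cv2.imwrite("pics/w4o.png",b)
E
```

```text
time_s: 8.1
tool_pos: [0.5001, -0.1781, 0.2022]
tool_rot: [180.0, 0.2, -62.6]
force: [0.1, -0.0, 0.5]
grip_width: 0.0871
[ 0.50007479 -0.17807966  0.20222107] [ 1.79970375e+02  1.60779479e-01 -6.26286007e+01] [-36.02686522  11.81024757  58.97724369 108.17079997 -11.13850229
  66.22718455 -35.65895622]
1123 [ 0.52084249 -0.19024639  0.01015218] [ 0.59268468 -0.14917107  0.03633691]
head ((536.2556762695312, -178.39907836914062), (29.62510871887207, 14.783937454223633), 26.450387954711914) [ 0.53661017 -0.17791967  0.03368936]
shank [0.88594556 0.4637892 ] 27.631887 [ 0.57257779 -0.16007241  0.02226312] 345
```

View pics/w4o.png

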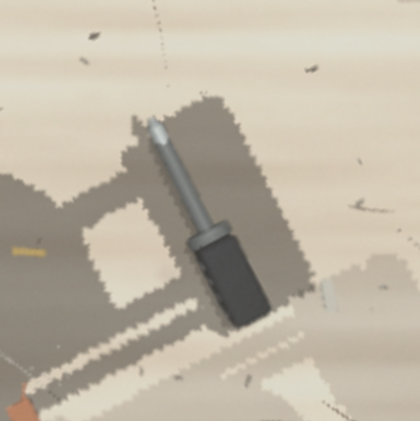

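The picture shows the grey pin, with its head at about (233,280) and its tip at (155,125). The head is at (0.5363, -0.1784), yaw about 27°, and the 30x15 size fits. I'll descend and grasp.

```bash
python3 st.py .5363 -.1784 .075; python3 -m creep '[[1.7,-3.2,3,0,0,0.012,1],[0,0,3.5,0,0,0,1],[0,0,0,0,0,0,1]]'; python3 st.py .5363 -.1784 .075
```

```text
[ 0.5001 -0.1778  0.2022] [ 1.7997e+02  1.7000e-01 -6.2420e+01] F [0.3 1.  0.2] M [-0.081  0.154  0.038] j7 -35.5 to go cm [ 1.76 -3.19 12.71]
time_s: 8.45
tool_pos: [0.5399, -0.174, 0.1365]
tool_rot: [-179.7, 0.3, -62.2]
force: [-1.2, -1.1, 0.1]
grip_width: 0.0869
[ 0.5399 -0.174   0.1365] [-179.69    0.28  -62.21] F [-1.2 -1.1  0.1] M [-0.094  0.176  0.031] j7 -29.1 to go cm [0.25 0.56 6.15]
```

```bash
python3 -m creep '[[0.2,0.5,0,0,0,0.015,1],[0,0,3,0,0,0,1],[0,0,0,0,0,0,1]]'; python3 st.py .5363 -.1784 .075
```

```text
time_s: 8.75
tool_pos: [0.5373, -0.1778, 0.1091]
tool_rot: [-179.5, 0.2, -62.8]
force: [-1.2, -0.1, -0.3]
grip_width: 0.0867
[ 0.5373 -0.1778  0.1091] [-179.55    0.25  -62.85] F [-1.2 -0.1 -0.3] M [-0.062  0.175 -0.01 ] j7 -27.6 to go cm [0.02 0.14 3.41]
```

```bash
cat >> st.py <<'E'
if len(sys.argv)>4: print("turn rad",(R.T@np.array(Ro.from_matrix(Ro.from_euler('xyz',[180,0,float(sys.argv[4])],degrees=True).as_matrix()@R.T).as_rotvec())).round(4))
E
python3 -m creep '[[0,0.14,1.7,0,0,0.007,1],[0,0,1.7,0,0,0,1],[0,0,0,0,0,0,1]]'; python3 st.py .5363 -.1784 .075 -63.2
```

```text
time_s: 9.05
tool_pos: [0.5382, -0.1793, 0.0784]
tool_rot: [-179.1, 0.1, -63.3]
force: [-0.5, 0.5, -0.4]
grip_width: 0.0869
[ 0.5382 -0.1793  0.0784] [-1.7914e+02  8.0000e-02 -6.3260e+01] F [-0.5  0.5 -0.4] M [-0.146  0.187 -0.006] j7 -25.8 to go cm [-0.17  0.13  0.33]
turn rad [-0.0149  0.0013 -0.0011]
```

```bash
python3 -m creep '[[-0.15,0.15,0.3,-0.015,0,0,1],[0,0,0,0,0,0,1]]'; python3 st.py .5363 -.1784 .075 -63.2;
```

```text
time_s: 9.25
tool_pos: [0.5365, -0.179, 0.0761]
tool_rot: [180.0, 0.1, -63.3]
force: [1.1, 0.6, 0.3]
grip_width: 0.0869
[ 0.5365 -0.179   0.0761] [ 1.7998e+02  6.0000e-02 -6.3280e+01] F [1.1 0.6 0.3] M [-0.106  0.13  -0.043] j7 -26.3 to go cm [-0.06 -0.01  0.11]
turn rad [ 0.0003  0.001  -0.0014]
```

```bash
python3 -m creep '[[0,0,0.1,0,0,0,0],[0,0,0,0,0,0,0],[0,0,0,0,0,0,0],[0,0,0,0,0,0,0],[0,0,0,0,0,0,0],[0,0,0,0,0,0,0],[0,0,0,0,0,0,0],[0,0,0,0,0,0,0],[0,0,0,0,0,0,0],[0,0,0,0,0,0,0],[0,0,0,0,0,0,0],[0,0,0,0,0,0,0]]' 20; python3 st.py .5363 -.1784 .075 -63.2;
```

```text
time_s: 10.45
tool_pos: [0.5375, -0.1792, 0.0765]
tool_rot: [-179.9, -0.0, -63.3]
force: [0.1, -0.3, -0.3]
grip_width: 0.0138
[ 0.5375 -0.1792  0.0765] [-1.7991e+02 -3.0000e-02 -6.3260e+01] F [ 0.1 -0.3 -0.3] M [-0.09   0.205  0.028] j7 -26.3 to go cm [-0.13  0.07  0.15]
turn rad [-0.0016 -0.0005 -0.001 ]
```

Gripped at 13.8 mm, which is the head's thickness. I'll lift and carry the pin to in front of the slot.

```bash
python3 -m creep '[[0,0,-1.5,0,0,0,0],[0,0,-3,0,0,0,0],[0,0,-3,0,0,0,0],[-3.5,-0.1,0,0,0,0,0],[-3.7,-0.1,0,0,0,0,0],[-3.7,-0.1,0,0,0,0,0],[-3.7,-0.1,0,0,0,0,0],[-3.7,-0.1,0,0,0,0,0],[-2,0,0,0,0,0.1,0],[0,0,0,0,0,0.1,0],[0,0,0,0,0,0.1,0],[0,0,0,0,0,0.1,0],[0,0,0,0,0,0.1,0],[0,0,0,0,0,0,0]]' 20; python3 st.py .443 .0227 .1285 -94.6
```

```text
time_s: 11.85
tool_pos: [0.4485, 0.0071, 0.1628]
tool_rot: [-179.6, 0.5, -93.5]
force: [-0.2, -0.0, -0.6]
grip_width: 0.0139
[0.4485 0.0071 0.1628] [-179.62    0.46  -93.48] F [-0.2 -0.  -0.6] M [-0.112  0.181 -0.045] j7 -98.9 to go cm [-1.49  0.67  3.44]
turn rad [-0.0066  0.0081  0.0195]
```

```bash
python3 -m creep '[[-1.4,0.6,1,-0.006,0.008,0.019,0],[0,0,1.5,0,0,0,0],[0,0,0,0,0,0,0]]'; python3 st.py .443 .0227 .1285 -94.6
```

```text
time_s: 12.15
tool_pos: [0.4443, 0.021, 0.1392]
tool_rot: [-179.8, 0.2, -94.4]
force: [-0.6, 0.1, -2.0]
grip_width: 0.0139
[0.4443 0.021  0.1392] [-1.7984e+02  1.7000e-01 -9.4360e+01] F [-0.6  0.1 -2. ] M [-0.09   0.214 -0.002] j7 -99.4 to go cm [-0.15  0.15  1.07]
turn rad [-0.0028  0.0029  0.0041]
```

```bash
python3 -m creep '[[-0.15,0.15,1.0,-0.003,0.003,0.004,0],[0,0,0,0,0,0,0],[0,0,0,0,0,0,0]]'; python3 st.py .443 .0227 .1285 -94.6; python3 - <<'E'
from h import *
from cell import optics
c=wrist("w5");W=wcloud(c);H=W[...,2]
# pin shank from wrist depth: above table, ahead of shoulder
u=np.array([.9968,-.0802]);n=np.array([.0802,.9968]);d=W[...,:2]-[.537,.0151];a=d@u;b=d@n
m=(a<-.025)&(a>-.08)&(abs(b)<.012)&(H>.06)&(H<.085);print(m.sum())
for k in np.arange(-.08,-.025,.006):
    q=m&(a>=k)&(a<k+.006)
    if q.sum()>3:print(round(k,3),q.sum(),"side",b[q].mean().round(4),b[q].min().round(4),b[q].max().round(4),"top",np.percentile(H[q],90).round(4))
np.savez("pics/w5s",**optics.read_camera("scene"));s=load("pics/w5s.npz")
x=cv2.resize(c["frame"][60:400,130:470],(500,500),interpolation=cv2.INTER_CUBIC);y=cv2.resize(s["frame"][170:270,240:310],(300,430),interpolation=cv2.INTER_CUBIC);y=cv2.copyMakeBorder(y,0,70,0,0,0)
cv2.imwrite("pics/w5.png",np.hstack([x,y]))
E
```

```text
time_s: 12.45
tool_pos: [0.4436, 0.0222, 0.1298]
tool_rot: [-180.0, 0.0, -94.5]
force: [-0.0, -0.5, -0.7]
grip_width: 0.0139
[0.4436 0.0222 0.1298] [-1.7995e+02  2.0000e-02 -9.4530e+01] F [-0.  -0.5 -0.7] M [-0.047  0.134 -0.018] j7 -98.7 to go cm [-0.04  0.06  0.13]
turn rad [-0.0008  0.0003  0.0012]
1603
-0.08 509 side 0.0005 -0.0072 0.0085 top 0.0812
-0.074 146 side 0.0004 -0.0023 0.003 top 0.0767
-0.068 147 side 0.0004 -0.0022 0.003 top 0.0767
-0.062 153 side 0.0004 -0.0022 0.0034 top 0.0766
-0.056 166 side 0.0007 -0.0022 0.0034 top 0.0767
-0.05 170 side 0.0006 -0.0021 0.0034 top 0.0767
-0.044 175 side 0.0006 -0.0021 0.0034 top 0.0768
-0.038 137 side 0.0006 -0.0021 0.0034 top 0.0765
```

View pics/w5.png

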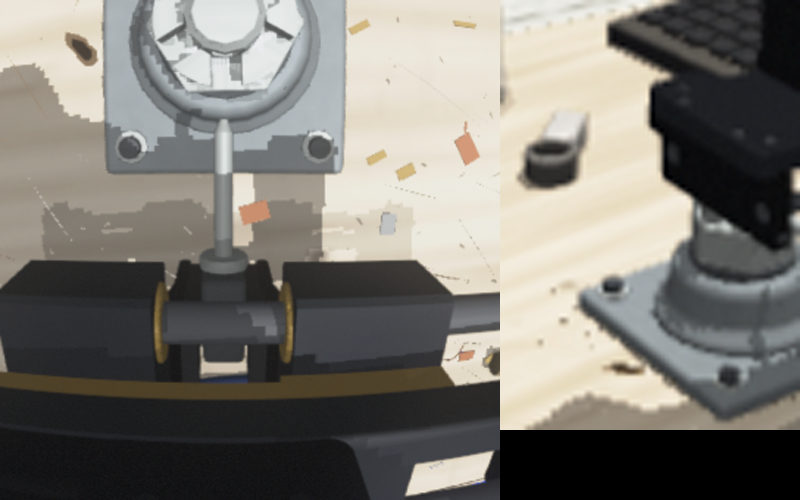

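The picture shows the pin held level with its tip at (223,125), pointing at the near slot at (228,68). From depth, its shank is 0.5 mm off sideways and about 1.5 mm high. I'll check the slot's midline in the same view.

```bash
python3 - <<'E'
from h import *
c=load("pics/w5.npz");W=wcloud(c);H=W[...,2]
u=np.array([.9968,-.0802]);n=np.array([.0802,.9968]);d=W[...,:2]-[.537,.0151];a=d@u;b=d@n
for k in np.arange(-.021,-.013,.002):
    q=(a>=k)&(a<k+.002)&(abs(b)<.009);lo=b[q&(H<.069)];print(round(k,3),len(lo),lo.min().round(4),lo.max().round(4),(lo.min()+lo.max()).round(4)/2)
q=(np.hypot(a,b)<.02)&(H>.083);print("top",b[q].min(),b[q].max(),a[q].min(),a[q].max(),H[q].mean())
q=(abs(a+.05)<.05)&(abs(b)<.06)&(abs(H-.01)<.005);print("foot",np.median(H[q]))
E
python3 st.py .4433 .0222 .1283 -94.6
```

```text
-0.021 90 -0.0089 0.0089 -0.0
-0.019 86 -0.0054 0.0045 -0.00045
-0.017 83 -0.0051 0.0045 -0.0003
-0.015 84 -0.0051 0.0045 -0.0003
-0.013 93 -0.0051 0.0049 -0.0001
top -0.011582580156021918 0.011642798337241661 -0.012148038265686861 0.011374880522492064 0.08512849908553578
foot 0.009931352782321323
[0.4434 0.0223 0.1298] [-1.7997e+02  3.0000e-02 -9.4530e+01] F [ 0.4  0.6 -0.8] M [-0.025  0.086 -0.029] j7 -98.7 to go cm [0.02 0.01 0.15]
turn rad [-0.0006  0.0005  0.0012]
```

```bash
python3 -m creep '[[0.05,0,0.17,0,0,0.001,0],[0,-0.5,0,0,0,0,0],[0,0,0,0,0,0,0]]'; python3 st.py .4968 .0178 .1281 -94.6
```

```text
time_s: 12.85
tool_pos: [0.4494, 0.0215, 0.1287]
tool_rot: [-179.9, 0.1, -94.6]
force: [0.1, 0.1, -0.2]
grip_width: 0.0138
[0.4494 0.0215 0.1287] [-1.7988e+02  1.1000e-01 -9.4580e+01] F [ 0.1  0.1 -0.2] M [-0.083  0.16   0.006] j7 -97.2 to go cm [-0.01 -4.76  0.07]
turn rad [-0.002   0.0019  0.0004]
```

```bash
python3 -m creep '[[0,-0.6,0.07,-0.002,0.002,0,0],[0,-0.4,0,0,0,0,0],[0,0,0,0,0,0,0]]'; python3 st.py .4968 .0178 .1281 -94.6
```

```text
time_s: 13.15
tool_pos: [0.4607, 0.0206, 0.1281]
tool_rot: [-180.0, -0.0, -94.6]
force: [-0.3, 0.1, -0.5]
grip_width: 0.0144
[0.4607 0.0206 0.1281] [-1.7998e+02 -4.0000e-02 -9.4570e+01] F [-0.3  0.1 -0.5] M [-0.096  0.13   0.036] j7 -94.8 to go cm [-0.01 -3.62  0.01]
turn rad [-0.0004 -0.0006  0.0005]
```

Right on line. I'll go on gently in small steps through the hole entry.

```bash
python3 -m creep '[[0,-0.3,0,0,0,0,0],[0,-0.3,0,0,0,0,0]]'; python3 st.py .4968 .0178 .1281 -94.6;python3 -m creep '[[0,-0.3,0,0,0,0,0],[0,-0.3,0,0,0,0,0]]'; python3 st.py .4968 .0178 .1281 -94.6
```

```text
time_s: 13.35
tool_pos: [0.4669, 0.02, 0.128]
tool_rot: [180.0, -0.1, -94.6]
force: [0.2, 1.2, -0.5]
grip_width: 0.014
[0.4669 0.02   0.128 ] [ 1.7999e+02 -6.0000e-02 -9.4570e+01] F [ 0.2  1.2 -0.5] M [-0.048  0.175  0.055] j7 -93.5 to go cm [-0.02 -3.   -0.01]
turn rad [ 0.0001 -0.001   0.0006]
time_s: 13.55
tool_pos: [0.4733, 0.0196, 0.1279]
tool_rot: [180.0, -0.1, -94.6]
force: [0.5, -0.1, -0.9]
grip_width: 0.0136
[0.4733 0.0196 0.1279] [ 1.7999e+02 -5.0000e-02 -9.4560e+01] F [ 0.5 -0.1 -0.9] M [-0.049  0.128 -0.031] j7 -92.3 to go cm [-0.01 -2.35 -0.02]
turn rad [ 0.0002 -0.0009  0.0007]
```

The tip is inside the spindle with no contact force. I'll continue.

```bash
python3 -m creep '[[0,-0.4,-0.02,0,-0.001,0,0],[0,-0.4,0,0,0,0,0],[0,-0.4,0,0,0,0,0]]'; python3 st.py .4968 .0178 .1281 -94.6;python3 -m creep '[[0,-0.3,0,0,0,0,0],[0,-0.3,0,0,0,0,0]]'; python3 st.py .4968 .0178 .1281 -94.6
```

```text
time_s: 13.85
tool_pos: [0.4863, 0.0186, 0.1281]
tool_rot: [180.0, 0.0, -94.5]
force: [0.2, 0.2, -0.1]
grip_width: 0.0139
[0.4863 0.0186 0.1281] [ 1.7999e+02  2.0000e-02 -9.4550e+01] F [ 0.2  0.2 -0.1] M [-0.052  0.149 -0.001] j7 -90.0 to go cm [-0.   -1.06  0.  ]
turn rad [0.0002 0.0004 0.001 ]
time_s: 14.05
tool_pos: [0.4931, 0.018, 0.1281]
tool_rot: [180.0, 0.0, -94.5]
force: [-0.1, 0.6, -1.5]
grip_width: 0.0138
[0.4931 0.018  0.1281] [180.     0.   -94.55] F [-0.1  0.6 -1.5] M [-0.035  0.207 -0.009] j7 -89.0 to go cm [-0.01 -0.37  0.  ]
turn rad [0.0001 0.     0.0009]
```

```bash
python3 -m creep '[[0,-0.2,0,0,0,0,0],[0,0,0,0,0,0,0]]'; python3 st.py .4968 .0178 .1281 -94.6;python3 -m creep '[[0,-0.12,0,0,0,0,0]]'; python3 st.py .4968 .0178 .1281 -94.6;python3 -m creep '[[0,-0.1,0,0,0,0,0]]'; python3 st.py .4968 .0178 .1281 -94.6
```

```text
time_s: 14.25
tool_pos: [0.4957, 0.0177, 0.1281]
tool_rot: [-180.0, -0.0, -94.6]
force: [0.0, -0.5, -0.6]
grip_width: 0.014
[0.4957 0.0177 0.1281] [-1.7999e+02 -3.0000e-02 -9.4560e+01] F [ 0.  -0.5 -0.6] M [-0.13   0.17  -0.004] j7 -88.7 to go cm [-0.02 -0.11  0.  ]
turn rad [-0.0002 -0.0005  0.0007]
time_s: 14.35
tool_pos: [0.4967, 0.0176, 0.128]
tool_rot: [180.0, -0.0, -94.6]
force: [0.0, -0.5, -1.2]
grip_width: 0.0141
[0.4967 0.0176 0.128 ] [ 1.7998e+02 -3.0000e-02 -9.4560e+01] F [ 0.  -0.5 -1.2] M [-0.033  0.366  0.008] j7 -88.5 to go cm [-0.02 -0.01 -0.01]
turn rad [ 0.0004 -0.0005  0.0007]
time_s: 14.45
tool_pos: [0.4976, 0.0176, 0.128]
tool_rot: [180.0, -0.0, -94.6]
force: [-0.6, 0.5, 0.5]
grip_width: 0.0139
[0.4976 0.0176 0.128 ] [ 1.7996e+02 -2.0000e-02 -9.4560e+01] F [-0.6  0.5  0.5] M [-0.029  0.32   0.044] j7 -88.3 to go cm [-0.02  0.08 -0.01]
turn rad [ 0.0007 -0.0003  0.0007]
```

```bash
for i in 1 2 3; do :; done; python3 -m creep '[[0,-0.1,0,0,0,0,0]]'; python3 st.py .4968 .0178 .1281 -94.6;python3 -m creep '[[0,-0.1,0,0,0,0,0]]'; python3 st.py .4968 .0178 .1281 -94.6; python3 - <<'E'
from h import *
c=wrist("w6");W=wcloud(c);H=W[...,2]
u=np.array([.9968,-.0802]);n=np.array([.0802,.9968]);d=W[...,:2]-[.537,.0151];a=d@u;b=d@n
for k in np.arange(-.030,-.014,.001):
    q=(a>=k)&(a<k+.001)&(abs(b)<.0085)&(H>.06);print(round(k,3),q.sum(),H[q].max().round(4) if q.any() else 0, (abs(b[q])>.0035).sum(), np.median(H[q]).round(4) if q.any() else 0)
cv2.imwrite("pics/w6.png",cv2.resize(c["frame"][120:330,190:400],(600,600),interpolation=cv2.INTER_CUBIC))
E
```

```text
time_s: 14.55
tool_pos: [0.4982, 0.0175, 0.1281]
tool_rot: [179.9, -0.0, -94.6]
force: [-3.0, 0.0, 2.2]
grip_width: 0.0138
[0.4982 0.0175 0.1281] [179.89  -0.   -94.55] F [-3.   0.   2.2] M [-0.1    0.9   -0.005] j7 -88.2 to go cm [-0.01  0.14 -0.  ]
turn rad [ 0.002  -0.      0.0008]
time_s: 14.65
tool_pos: [0.4984, 0.0175, 0.128]
tool_rot: [179.7, 0.0, -94.5]
force: [-4.4, 0.9, 5.1]
grip_width: 0.0135
[0.4984 0.0175 0.128 ] [ 1.7975e+02  1.0000e-02 -9.4550e+01] F [-4.4  0.9  5.1] M [-0.043  1.123 -0.01 ] j7 -88.0 to go cm [-0.02  0.16 -0.01]
turn rad [0.0044 0.0002 0.0009]
-0.03 136 0.0897 109 0.0836
-0.029 68 0.0915 31 0.0853
-0.028 62 0.0867 33 0.0853
-0.027 95 0.0864 48 0.0847
-0.026 203 0.0865 102 0.0814
-0.025 65 0.0828 36 0.0783
-0.024 65 0.0803 32 0.0783
-0.023 62 0.08 38 0.0778
-0.022 185 0.0803 90 0.0753
-0.021 73 0.0803 40 0.0744
-0.02 68 0.0773 41 0.0747
-0.019 74 0.077 46 0.0748
-0.018 65 0.1812 40 0.0749
-0.017 88 0.1811 51 0.0756
-0.016 625 0.1805 384 0.1558
-0.015 696 0.1805 382 0.1639
```

View pics/w6.png

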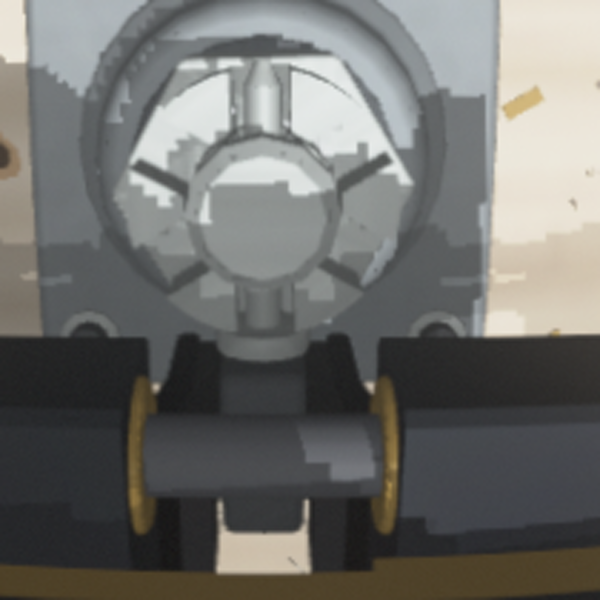

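The picture shows the pin's tip through the far slot at (262,80) and its shoulder on the crown at (262,345). With about 4.4 N resistance it is home, so I'll release and retreat.

```bash
python3 -m creep '[[0,0,0,0,0,0,0],[0,0,0,0,0,0,0.1]]' ; python3 st.py .4968 .0178 .1281 -94.6; python3 -m creep '[[0,0,0,0,0,0,0.3],[0,0,0,0,0,0,0.5],[0,0,0,0,0,0,0.6],[0,0,0,0,0,0,0.6],[0,0,0,0,0,0,0.6],[0,0,0,0,0,0,0.6]]'; python3 -m creep '[[0,0,-2,0,0,0,0.6],[0,0,-3,0,0,0,0.6],[0,0,-3,0,0,0,0.6],[0,-1,-3,0,0,0,0.6],[0,-4,0,0,0,0,0.6],[0,0,0,0,0,0,0.6]]';  python3 st.py
python3 - <<'E'
from h import *
from cell import optics
c=wrist("w7");W=wcloud(c);H=W[...,2];m=(np.hypot(W[...,0]-.537,W[...,1]-.015)<.02)&(H>.083)&(H<.088);x=(W[m].max(0)+W[m].min(0))/2
print(x)
u=np.array([.9968,-.0802]);n=np.array([.0802,.9968]);d=W[...,:2]-x[:2];a=d@u;b=d@n
for k in np.arange(-.060,.026,.002):
    q=(a>=k)&(a<k+.002)&(abs(b)<.002)&(H>.06)&(H<.11);print(round(k*1000),np.median(H[q]).round(4) if q.any() else 0,end=" | ")
t=optics.read_camera("top");Wt=cloud(t)
for nm,(u0,v0),h in(("pot",(376,175),.05),("bottle",(185,190),.06)):print(nm,Wt[v0,u0])
t0=load("pics/top0.npz")
for nm,(u0,v0) in(("pot",(376,175)),("bottle",(185,190))):print(nm,np.abs(t["frame"][v0-15:v0+16,u0-15:u0+16].astype(int)-t0["frame"][v0-15:v0+16,u0-15:u0+16]).mean())
A=ortho(c,.467,.607,-.055,.085,.076,3000);s=optics.read_camera("scene")["frame"][190:270,250:350]
cv2.imwrite("pics/w7.png",np.hstack([A[:420],cv2.resize(s,(378,420))[:, :378]]))
E
```

```text
time_s: 14.9
tool_pos: [0.4983, 0.0175, 0.1281]
tool_rot: [179.7, 0.0, -94.6]
force: [-2.0, -0.1, 2.2]
grip_width: 0.0137
[0.4983 0.0175 0.1281] [ 1.7972e+02  2.0000e-02 -9.4550e+01] F [-2.  -0.1  2.2] M [-0.013  0.658  0.004] j7 -88.0 to go cm [-0.02  0.15  0.  ]
turn rad [0.0049 0.0003 0.0008]
time_s: 15.5
tool_pos: [0.5005, 0.0175, 0.1285]
tool_rot: [-179.9, 0.0, -94.5]
force: [-0.0, -0.2, 1.0]
grip_width: 0.0498
time_s: 16.1
tool_pos: [0.5505, 0.0152, 0.2409]
tool_rot: [179.9, -0.0, -94.3]
force: [-0.5, 1.2, -1.6]
grip_width: 0.0518
[0.5505 0.0152 0.2409] [ 1.799e+02 -2.000e-02 -9.434e+01] F [-0.5  1.2 -1.6] M [0.027 0.236 0.034] j7 -88.4 to go cm [ 0.11  1.34 12.29]
[0.5375134  0.01531702 0.08501278]
-60 0 | -58 0 | -56 0 | -54 0 | -52 0 | -50 0 | -48 0 | -46 0 | -44 0 | -42 0 | -40 0 | -38 0 | -36 0 | -34 0.0849 | -32 0.085 | -30 0.0857 | -28 0.0827 | -26 0.0794 | -24 0.0776 | -22 0.0743 | -20 0.0747 | -18 0.0747 | -16 0.0747 | -14 0 | -12 0.0838 | -10 0.0852 | -8 0.0852 | -6 0.0852 | -4 0.0854 | -2 0.0859 | 0 0.085 | 2 0.0853 | 4 0.0856 | 6 0.0852 | 8 0.0853 | 10 0.0818 | 12 0.0761 | 14 0.0761 | 16 0.0759 | 18 0.0754 | 20 0.0729 | 22 0.0627 | 24 0 | pot [ 0.66968279 -0.24262913  0.05013305]
bottle [0.63281305 0.28589936 0.05726138]
pot 10.971904266389178
bottle 13.603884842178287
```

View pics/w7.png

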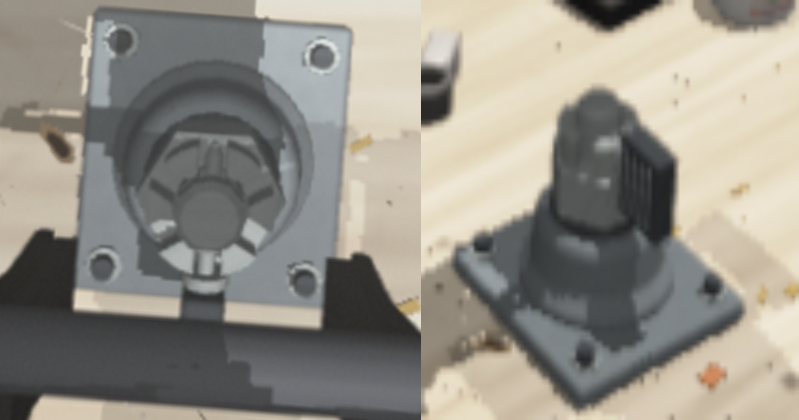

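The picture shows the pin still seated after release, with its shoulder at the crown's near edge (205,285), its shank in the far slot at (212,155) and its head standing clear. The gripper is well away and the pot and bottle are unmoved, so I'll hand in.

```bash
python3 -c "
from cell import order;print(order.sign_off())"
```

```text
the job is handed in; nothing more can be done
None
```

The castle nut is tightened and the locking pin is home from the robot's side. I handed the job in at about 16 s on the robot's clock.

- **Nut:** I gripped it on its flats and turned it clockwise. It ran freely until it bit after about 32–36°, when the wrist moment jumped to about 0.62 N m. I carried on only to the first slot in line with the cross hole. The camera put the slot at -3.3° and the hole at -4.6°, a difference of about 0.5 mm at the crown. I took the hole's direction from the foot's edges and bolt holes, because the hole itself could not be seen.
- **Pin:** The grey pin went in without contact force until its shoulder met the crown. I pressed to about 4–5 N and released it.

**Last checks:**
- The shoulder sits at the crown's edge, about 22–23 mm from the axis, and the tip shows in the far slot.
- After release the pin droops slightly at the head, about 1 mm over its length, within the hole's clearance.
- The gripper was well clear of everything.
- The pot reads in the same place as before. The bottle reads within 1 mm in position. Its spot height differed by 2.5 mm, which I put down to noise at the sloping cap edge. The pictures around both also differ a little from the first ones, which I took to be changed shadows. I did not check either further.

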